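# Drive the taper key of a buffing-wheel hub tight

## Robot

A 6-joint arm with a two-finger parallel gripper is mounted at the origin on a cart in front of the work surface, level with it; the furniture and walls round the work are solid. World frame = base frame: x ahead of the robot, y to its left, z up, the work surface at z = 0. Lengths are in m, angles in rad, forces in N, time in s.
With the tool pointing down it reaches from about 0.35 to 0.775 m from the base axis. Payload 5.5 kg.
Tool frame: the origin (TCP) lies between the finger pads; the fingertips stand 17 mm ahead of it and the grasp point (between the pads) lies 2 mm behind it (env.finger_overhang is the distance from the TCP to the fingertips, in m); z points along the fingers, y is the line along which they close (so a half turn about z gives the same grasp; the last joint's range is limited). The gripper opens to 85 mm and grips with 20 to 120 N. Pads are 22 mm wide; open, the fingers measure 114 mm over their backs; the gripper's body (76 mm by 85 mm) begins 54 mm behind the grasp point. The pads swing forward as they close: fully open they stand 13 mm farther back than shut.
Start: joints at [1.013, 0.313, 0.046, 1.304, 0, 1.431], TCP at [0.233, 0.526, 0.248] pointing down, gripper open.
Joint ranges: [-2.76, 2.76], [-0.86, 1.69], [-1.03, 1.26], [-2.2, 2.34], [-1.47, 1.5], [-3.14, 3.14]. Speed limits (rad/s): [2.57, 2.57, 3.14, 3.14, 3.14, 3.14].

## Interface

Orientations are given as a unit quaternion [w, x, y, z].
In Python, from workcell import env gives the robot as it stands. The module is installed in compiled form; this text tells all that it offers.
- The arm moves only by the shell command python3 -m pendant 'ROWS' [FORCE]. ROWS is JSON, a list of rows, each a list of 5 numbers: the gripper's target within -1 to 1 (fully open at 1, half-way at 0, shut at -1), then the shift along the tool's x, y, z in m, then the turn about the tool's z in rad. A call has 1 to 8 rows; each row shifts and turns the commanded pose from where the row before left it, along the tool's axes as they then stand; what a row does not reach is not made up. A row lasts 1/8 s, in which the tool goes at most 62.5 mm and 10.7 degrees, less where a joint would pass 70% of its speed; a pose out of reach is approached as far as the arm can. A call with a gripper value outside its range is refused whole. The fingers move at their own pace and stop on an object; FORCE is the grip in N (left out, the last holds). Time passes only in rows, so rows that do not move let the fingers close. It gives the time, the measured TCP pose, the force, the opening and the grip force at its end, in the units of the state.
- env.get_state(): the state, without advancing time (a new reading comes with each control period).
- env.read_camera(name): name is "scene" or "top" or "wrist"; returns the picture (480x640x3 uint8, red, green, blue); there is no depth.
- env.calibration(name): a dict with "K" (3x3 intrinsics, pixels), "distortion" ([k1, k2, p1, p2, k3] as OpenCV has them; the pictures are not rectified), "T" (4x4, takes a point from camera to world coordinates); the wrist camera has in their place "tool_from_camera" (4x4, takes a point from camera to tool coordinates, whose origin is the TCP and whose axes are the flange's). Camera axes: x right, y down, z forward; pixel columns grow to the right and rows downward; lengths in m; the calibration is good to about 2 mm. A picture is of the moment at which its call begins: read the wrist's pose just before it. calibration takes no time and is no camera call.
- env.hand_in(): hands the job in; it is judged then, once.
Trained networks look in the newest picture that a camera, given by its name, has taken for a name from the list of things; names that differ only in an ending like _2 or _b are one class to them, and where a whole thing is asked for, a point or a joint stands for the part that bears it (a point fixed in the world has none). Each returns a list of dicts, best first, with "score" (0 to 1); they miss things now and then, are a little off and sometimes report something else, mostly with a low value. They report only what shows in the picture. A call takes as long as a camera call. They do not tell look-alikes from the thing itself.
- env.recognise(camera, label): "centre" ([column, row] in pixels, amid what is visible of it).
The state is a dict: "clock": time; "joint_pos": joint angles; "qvel": joint speeds; "tau": joint torques, N m; "tcp_pos": TCP position; "orientation": TCP orientation; "wrist_force": force on the tool from outside, world axes, zero at the start; "ft_torque": the same for the moment, N m; "finger_gap": finger opening in m; "grip_force": force on a finger pad.
Only numpy, scipy, OpenCV 4.12 (cv2) and the standard library are available. Lean on these libraries where they do the work, as an engineer would, in place of code of your own. Each camera call takes 0.05 s, during which the arm holds its last target. There are 200 camera calls.

## Task

Take the headed taper key out of the wooden rack, start it in the keyway between hub and shaft with its flat face to the shaft, and press or tap it down by its head until it is firmly wedged: about 18 N of downward push, and never so hard that the hub is strained. Leave the plain spare key standing in the rack.

Things in the scene. Friction and masses are not known exactly. Their poses are not given: they have to be found in the camera images.
- key: Steel taper key, head up in a rack slot, 130 g, 72 mm overall. Shank 60 long, 16 wide (y), 9 thick at the tip, 0.12 mm thicker per mm up. Origin: centre of the tip face; z up. Flat face at x = +4.5 mm; sloping face on -x (-4.5 at the tip, -11.7 under the head). In the rack the tip is 12 mm above the bench; it may lean 3 degrees.
- key_head (a point): Centre of the top of the key's head (key frame -5.5, 0, 72 mm). The head is 20 x 20 mm, 12 mm high, x = -15.5 to +4.5 mm, y = -10 to +10 mm; 72 to 84 mm above the bench in the rack. Its two y sides are free for the fingers. Axes as the key's.
- hub: Dark steel hub, boss 72 mm and flange 96 mm across, 40 high, its top 65 mm above the bench, on a grey base plate. Origin: centre of its top, z up. Steel shaft with a flat in its bore, ending 2.5 mm above the top. Keyway: slot on the bore's -x side, y = -10 to +10 mm, between the shaft's flat (x = -10 mm, +-1.6 from trial to trial, not reported) and the hub's sloping wall.
- keyway (a point): Middle of the keyway's mouth on the hub's top (hub frame -16.5, 0, 0 mm); axes as the hub's. The sloping wall is at x = -22.2 mm at the top, 0.12 mm nearer the shaft per mm of depth, as the key's slope; its top 6 mm is bevelled out to x = -26. The key goes in with axes parallel to these; with its tip centre over this point the flat face is 2 mm off the shaft; if it catches on the bevel, shift it to +x.
- stand: Grey base plate 116 x 116 x 10 mm bolted to the bench, carries hub and shaft. Origin: centre of its underside. The key first touches on both faces with its tip 13 to 41 mm below the hub's top, then must be driven a few mm more; the resistance grows 2 to 6 N per mm. Wanted: a last downward push of 16 to 21 N. Under 14 N is not tight, over 25 N strains the hub. It stays wedged when let go.
- spare_key: Plain steel bar without a head, 10 x 16 mm, 58 mm long, standing in the rack's other slot, 46 mm from the key; not wanted. Origin: centre of its lower end; z up.
- key_rack: Block of light wood, 100 x 52 x 40 mm (x, y, z), fixed to the bench, with two 28 mm deep slots (16 x 19 mm) side by side along x, 46 mm apart; the key may stand in either. Origin: centre of its underside.
Things that resemble listed ones, but are neither listed nor needed, are in the scene too. What is shaped like the key but red or yellow is not meant.

How it is judged:
On the way, in this order (a step that is already met when the one before it is completed fails the run):
1. the key is clear of the rack, held upright (height (world z) of key above 0.05 m and angle between key's own z axis and vertical below 0.25 rad), for 0.1 s.
2. the key is started in the keyway, flat face to the shaft (z of key in the frame of hub below -0.008 m and horizontal distance between key and keyway below 0.008 m and angle between the x axis of key and the x axis of hub, either way round below 0.25 rad), for 0.1 s.
At the end, for the whole second after the job is handed in: The key is at rest, upright (0.08 rad) in the keyway, square to the hub (0.15 rad), flat face to the shaft (head at most 1 mm shaftward of the mouth's middle), tip over 12 mm below the hub's top and within 8 mm of the mouth's middle in plan, pressing on the hub with over 11 N; spare moved < 15 mm (contact force between key and hub above 11 N and z of key in the frame of hub below -0.012 m and horizontal distance between key and keyway below 0.008 m and angle between the x axis of key and the x axis of hub, either way round below 0.15 rad and x of key_head in the frame of keyway below 0.001 m and angle between key's own z axis and vertical below 0.08 rad and linear speed of key below 0.01 m/s and distance of spare_key from where it was at the start of the episode below 0.015 m); the robot touches nothing.
It fails at once if the key is forced: it presses on the hub with more than 29 N (contact force between key and hub above 29 N).
It fails at once if the spare key is taken out of the rack (height (world z) of spare_key above 0.045 m).
It also fails if it takes over 48 s, if anything falls off the work surface, if the arm or the gripper's body presses on something with over 40 N, if the wrist force passes 120 N, or if a joint passes its speed limit or range.

## Working session

There is one attempt and no reset: what is moved stays moved. The work goes in short steps, Python scripts to look and compute and a shell command to move; the robot and the scene stay as the last step left them, time stands still between calls to the robot, and variables do not carry over. Pictures are saved under pics/ and viewed, at most 10 in all, crops included, and the job is handed in when it is done.

```bash
mkdir -p pics; cat > h.py <<'E'
import numpy as np,cv2
from workcell import env
def px2w(cam,uv,z):
    c=env.calibration(cam);K=np.array(c["K"]);d=np.array(c["distortion"])
    if cam=="wrist":
        s=env.get_state();w,x,y,q=s["orientation"]
        from scipy.spatial.transform import Rotation as R
        T=np.eye(4);T[:3,:3]=R.from_quat([x,y,q,w]).as_matrix();T[:3,3]=s["tcp_pos"];T=T@np.array(c["tool_from_camera"])
    else:T=np.array(c["T"])
    p=cv2.undistortPoints(np.array([[uv]],float),K,d)[0,0]
    r=T[:3,:3]@np.array([p[0],p[1],1]);o=T[:3,3]
    return o+r*(z-o[2])/r[2]
E
python3 - <<'E'
from h import *
s=env.get_state();print(s)
for c in["top","scene"]:
    cv2.imwrite(f"pics/{c}0.png",env.read_camera(c)[:,:,::-1])
    print(c,np.round(env.calibration(c)["T"],3).tolist())
    for l,z in[("key",.08),("key_head",.084),("hub",.065),("keyway",.065),("spare_key",.07),("key_rack",.04)]:
        print(c,l,[(np.round(r["centre"]).tolist(),round(r["score"],2),np.round(px2w(c,r["centre"],z),3).tolist()) for r in env.recognise(c,l)[:4]])
E
```

```text
{'clock': 0.0, 'joint_pos': array([ 1.01337894e+00,  3.14014707e-01,  4.49893316e-02,  1.30359624e+00,
       -1.41739152e-05,  1.43119569e+00]), 'qvel': array([-0.00054502,  0.00094892, -0.00042847,  0.00225613,  0.00061066,
       -0.00076181]), 'tau': array([-1.09335793e-03, -4.80625927e+01,  2.98531705e+01,  1.94050977e-02,
       -1.72284194e-04,  4.79162352e-06]), 'tcp_pos': array([0.23307498, 0.52512473, 0.24740493]), 'orientation': array([-3.05003768e-04,  2.07392041e-01,  9.78257486e-01, -8.60197690e-04]), 'wrist_force': array([ 0.04374961, -0.62743672, -0.18879245]), 'ft_torque': array([ 0.05557722, -0.01990337,  0.0151866 ]), 'grip_force': 0.0, 'finger_gap': 0.08511983030611112}
top [[0.025, -0.986, 0.163, 0.401], [-1.0, -0.026, -0.004, -0.315], [0.009, -0.163, -0.987, 0.923], [0.0, 0.0, 0.0, 1.0]]
top key [([376.0, 249.0], 0.63, [0.532, -0.403, 0.08]), ([339.0, 210.0], 0.6, [0.597, -0.339, 0.08]), ([427.0, 257.0], 0.57, [0.52, -0.49, 0.08])]
top key_head [([342.0, 208.0], 0.51, [0.601, -0.344, 0.084]), ([374.0, 248.0], 0.44, [0.532, -0.398, 0.084]), ([427.0, 260.0], 0.44,
[... 293 characters left out ...]
3, -0.405, 0.04])]
scene [[0.54, -0.501, 0.676, -0.052], [-0.841, -0.31, 0.443, -0.677], [-0.012, -0.808, -0.589, 0.582], [0.0, 0.0, 0.0, 1.0]]
scene key [([384.0, 263.0], 0.82, [0.521, -0.408, 0.08]), ([432.0, 302.0], 0.82, [0.479, -0.506, 0.08]), ([374.0, 240.0], 0.6, [0.566, -0.366, 0.08])]
scene key_head [([370.0, 241.0], 0.79, [0.555, -0.364, 0.084]), ([382.0, 268.0], 0.76, [0.505, -0.412, 0.084]), ([435.0, 300.0], 0.58, [0.48, -0.508, 0.084])]
scene hub [([270.0, 227.0], 0.67, [0.523, -0.187, 0.065])]
scene keyway [([270.0, 225.0], 0.65, [0.528, -0.182, 0.065])]
scene spare_key [([380.0, 286.0], 0.61, [0.482, -0.423, 0.07])]
scene key_rack [([378.0, 301.0], 0.91, [0.48, -0.421, 0.04])]
```

```bash
python3 - <<'E'
import cv2
a=cv2.imread("pics/top0.png")[170:320,180:480];b=cv2.imread("pics/scene0.png")[180:340,220:480]
cv2.imwrite("pics/c0.png",cv2.resize(cv2.vconcat([a,cv2.resize(b[:,:],(300,185))]),None,fx=1.75,fy=1.75,interpolation=cv2.INTER_CUBIC))
E
```

```text
(no output)
```

View pics/c0.png

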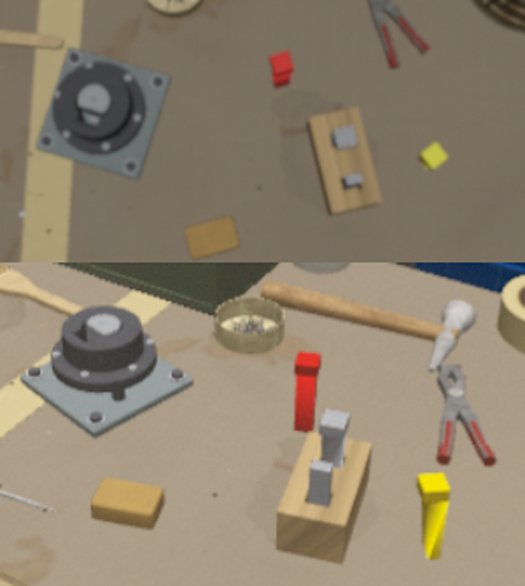

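The top view shows the candidates. The grey headed key is in the rack's far slot at (376,249), and the headless spare is in the near slot at (381,274). There is a red look-alike at (341,209) and a yellow one at (427,259). The grey headed one is the one I want. The hub is at (236,235), with its keyway on the robot side.

```bash
python3 - <<'E'
from h import *
c=env.calibration("wrist");print(np.round(c["tool_from_camera"],4).tolist(),np.round(c["K"],1).tolist())
R=np.array([[-.914,.406,0],[.406,.914,0]])
for p in[(376,249,.084),(381.5,274,.07),(341,210,.08),(378,263,.04)]:print(np.round(px2w("top",p[:2],p[2]),3))
for p in[(.53,-.40),(.45,-.38)]: 
  d=np.array(p)-[.233,.525];print(d@[-.914,.406],d@[.406,.914])
E
```

```text
[[-0.0011, -0.9533, -0.3019, 0.0771], [1.0, -0.0009, -0.0006, -0.0016], [0.0002, -0.3019, 0.9533, -0.1252], [0.0, 0.0, 0.0, 1.0]] [[378.8, 0.0, 315.8], [0.0, 378.8, 234.0], [0.0, 0.0, 1.0]]
[ 0.531 -0.402  0.084]
[ 0.491 -0.414  0.07 ]
[ 0.598 -0.342  0.08 ]
[ 0.513 -0.411  0.04 ]
-0.647008 -0.7248680000000001
-0.565768 -0.7390680000000001
```

```bash
python3 -m pendant '[[1,-0.0404,-0.0453,0,0],[1,-0.0404,-0.0453,0,0],[1,-0.0404,-0.0453,0,0],[1,-0.0404,-0.0453,0,0],[1,-0.0404,-0.0453,0,0],[1,-0.0404,-0.0453,0,0],[1,-0.0404,-0.0453,0,0],[1,-0.0404,-0.0453,0,0]]' 60 && python3 -m pendant '[[1,-0.0404,-0.0453,0,0],[1,-0.0404,-0.0453,0,0],[1,-0.0404,-0.0453,0,0],[1,-0.0404,-0.0453,0,0],[1,-0.0404,-0.0453,0,0],[1,-0.0404,-0.0453,0,0],[1,-0.0404,-0.0453,0,0],[1,-0.0404,-0.0453,0,0]]' && python3 -m pendant '[[1,0,0,0.01,-0.16],[1,0,0,0.01,-0.16],[1,0,0,0.01,-0.16],[1,0,0,0,-0.16],[1,0,0,0,0]]'
python3 - <<'E'
from h import *
s=env.get_state();print(s["clock"],s["tcp_pos"],s["orientation"],s["joint_pos"])
cv2.imwrite("pics/w1.png",env.read_camera("wrist")[:,:,::-1])
for l,z in[("key",.08),("key_head",.084),("spare_key",.07),("key_rack",.04)]:
    print(l,[(np.round(r["centre"]).tolist(),round(r["score"],2),np.round(px2w("wrist",r["centre"],z),4).tolist()) for r in env.recognise("wrist",l)[:4]])
E
```

```text
clock: 1.7
tcp_pos: [0.3821, 0.0613, 0.2488]
orientation: [0.001, 0.207, 0.978, 0.0]
wrist_force: [1.2, 0.8, -0.9]
finger_gap: 0.0857
grip_force: 0.0
clock: 2.7
tcp_pos: [0.5305, -0.4012, 0.2483]
orientation: [0.0, 0.208, 0.978, -0.0]
wrist_force: [0.8, 0.2, 0.9]
finger_gap: 0.0852
grip_force: 0.0
clock: 3.32
tcp_pos: [0.53, -0.3991, 0.218]
orientation: [-0.0, -0.11, 0.994, 0.0]
wrist_force: [-0.9, -0.9, 0.3]
finger_gap: 0.0851
grip_force: 0.0
3.325 [ 0.52997872 -0.39913417  0.21803628] [-1.10656428e-04 -1.09993874e-01  9.93932239e-01  2.00791755e-04] [-7.66401389e-01  4.99163237e-01  2.50971040e-01  1.32305436e+00
  8.68180295e-05 -9.86835188e-01]
key [([305.0, 224.0], 0.84, [0.5298, -0.4087, 0.08]), ([201.0, 177.0], 0.83, [0.512, -0.4874, 0.08]), ([364.0, 312.0], 0.8, [0.5898, -0.3493, 0.08])]
key_head [([306.0, 226.0], 0.8, [0.5304, -0.408, 0.084]), ([195.0, 174.0], 0.69, [0.5103, -0.4906, 0.084]), ([357.0, 313.0], 0.67, [0.5898, -0.3548, 0.084]), ([564.0, 299.0], 0.35, [0.5443, -0.198, 0.084])]
spare_key [([306.0, 166.0], 0.7, [0.4903, -0.4169, 0.07])]
key_rack [([307.0, 183.0], 0.63, [0.5072, -0.4133, 0.04]), ([308.0, 226.0], 0.51, [0.5424, -0.4044, 0.04])]
```

View pics/w1.png

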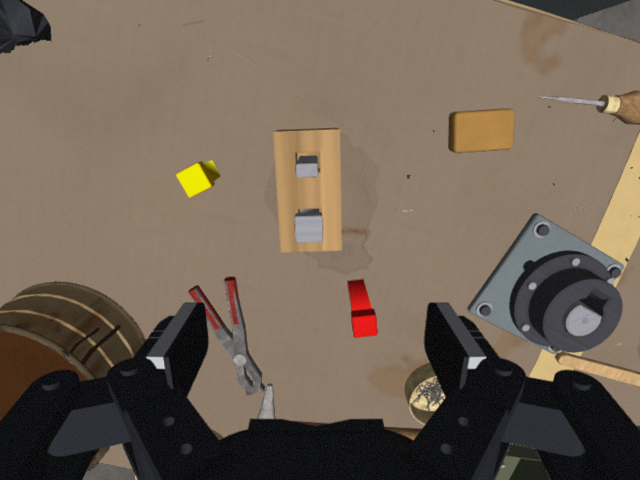

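The wrist view shows the grey headed key at (308,227), the headless spare at (307,166), yellow at (196,178) and red at (362,318). The hub is at the right, around (570,300). Next is one close crop, to see which way the key faces.

```bash
python3 - <<'E'
from h import *
a=cv2.imread("pics/w1.png")
cv2.imwrite("pics/c1.png",cv2.hconcat([cv2.resize(a[120:260,265:350],None,fx=4.2,fy=4.2,interpolation=cv2.INTER_CUBIC),cv2.resize(a[230:370,460:640],(432,588),interpolation=cv2.INTER_CUBIC)[:,:,:]]))
E
```

```text
(no output)
```

View pics/c1.png

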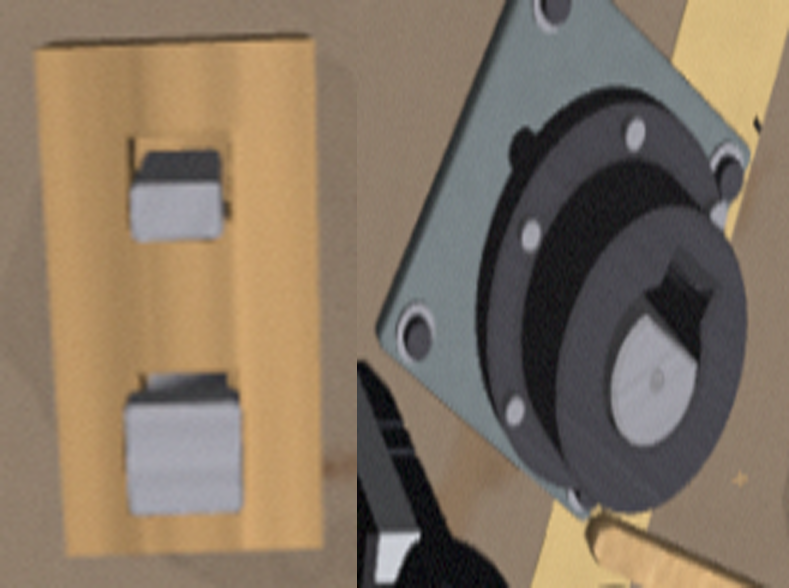

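```bash
python3 -m pendant '[[1,0.045,0,0.034,0],[1,0.045,0,0.034,0],[1,0,0,0,0],[1,0,0,0,0]]' | head -3
python3 - <<'E'
from h import *
s=env.get_state();print(s["tcp_pos"],s["orientation"])
a=env.read_camera("wrist")[:,:,::-1];cv2.imwrite("pics/w2.png",a)
cv2.imwrite("pics/c2.png",cv2.resize(a[220:460,220:420],None,fx=2.5,fy=2.5,interpolation=cv2.INTER_CUBIC))
E
```

```text
clock: 4.08
tcp_pos: [0.4428, -0.4197, 0.1511]
orientation: [0.001, -0.11, 0.994, -0.001]
[ 0.44281961 -0.41968197  0.15112267] [ 6.45476258e-04 -1.10318370e-01  9.93895899e-01 -6.18842297e-04]
```

View pics/c2.png

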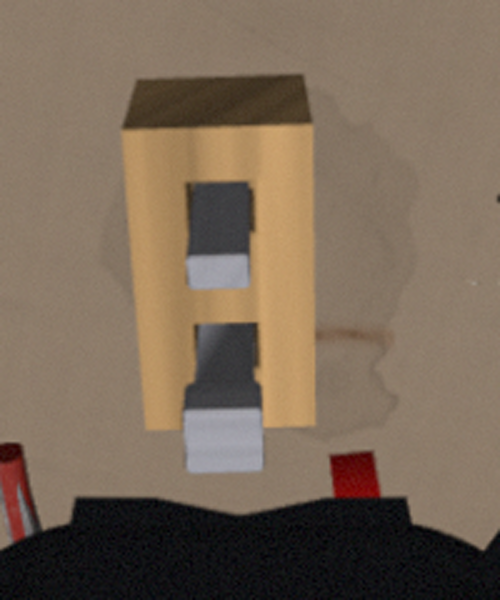

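```bash
python3 - <<'E'
from h import *
f=lambda x,y,z:px2w("wrist",(220+x/2.5,220+y/2.5),z)
P={k:f(*v) for k,v in dict(nl=(123,128,.04),nr=(313,124,.04),fl=(145,429,.04),fr=(315,425,.04),hnl=(185,408,.084),hnr=(263,407,.084),hfl=(187,472,.084),hfr=(263,470,.084),bnl=(186,383,.072),bnr=(261,381,.072),snl=(187,255,.07),snr=(248,254,.07),sfl=(189,289,.07),sfr=(248,288,.07),slot1=(219,182,.04),slot2=(227,324,.04)).items()}
e=(P["fl"]+P["fr"]-P["nl"]-P["nr"])[:2]/2;L=np.linalg.norm(e);e/=L;print("len",L,"yaw",np.degrees(np.arctan2(e[1],e[0])))
n=np.array([-e[1],e[0]]);c=sum(P[k] for k in("nl","nr","fl","fr"))[:2]/4;print("rack",c)
for k,v in P.items():print(k,np.round(v,4),np.round(((v[:2]-c)@e*1e3,(v[:2]-c)@n*1e3),1))
for w in "nf":
    d=(P[f"h{w}l"]-P[f"h{w}r"])[:2];print("head yaw",np.degrees(np.arctan2(d[1],d[0])))
print(sum(P[k] for k in("hnl","hnr","hfl","hfr"))/4)
E
```

```text
len 0.10016015108229542 yaw 14.32989413701711
rack [ 0.51632656 -0.41014749]
nl [ 0.4741 -0.4475  0.04  ] [-50.2 -25.8]
nr [ 0.4615 -0.3975  0.04  ] [-50.   25.8]
fl [ 0.5714 -0.423   0.04  ] [ 50.2 -26.1]
fr [ 0.5583 -0.3725  0.04  ] [50.  26.1]
hnl [ 0.5249 -0.4174  0.084 ] [ 6.5 -9.1]
hnr [ 0.5204 -0.3987  0.084 ] [ 6.7 10.1]
hfl [ 0.5444 -0.4129  0.084 ] [26.5 -9.6]
hfr [ 0.5395 -0.3942  0.084 ] [26.4  9.7]
bnl [ 0.5269 -0.4174  0.072 ] [ 8.4 -9.6]
bnr [ 0.5219 -0.3986  0.072 ] [8.3 9.8]
snl [ 0.4908 -0.4247  0.07  ] [-28.4  -7.7]
snr [ 0.4871 -0.4099  0.07  ] [-28.2   7.4]
sfl [ 0.5002 -0.4222  0.07  ] [-18.6  -7.7]
sfr [ 0.4967 -0.4078  0.07  ] [-18.5   7.2]
slot1 [ 0.4841 -0.4187  0.04  ] [-33.3  -0.3]
slot2 [ 0.5287 -0.4066  0.04  ] [12.8  0.4]
head yaw -76.25504875362755
head yaw -75.22257927966777
[ 0.53230118 -0.40577825  0.084     ]
```

The head centre lies 5–6 mm robot-ward of its slot centre, so the sloping face is toward the robot. Key yaw is therefore ≈ 14.3°, and the key needs no half turn. I'll grasp now.

```bash
python3 -m pendant '[[1,0,0,0,-0.03],[1,-0.045,-0.0044,0,0],[1,-0.0451,-0.0044,0,0],[1,0,0,0.03,0],[1,0,0,0.03,0],[1,0,0,0.015,0],[-1,0,0,0,0],[-1,0,0,0,0]]' 60 && python3 -m pendant '[[-1,0,0,0,0],[-1,0,0,0,0],[-1,0,0,0,0],[-1,0,0,0,0]]'
```

```text
clock: 5.12
tcp_pos: [0.5325, -0.4057, 0.0767]
orientation: [0.001, -0.126, 0.992, -0.001]
wrist_force: [-0.1, -1.5, 1.1]
finger_gap: 0.0516
grip_force: 0.0
clock: 5.62
tcp_pos: [0.5322, -0.4056, 0.0767]
orientation: [0.001, -0.126, 0.992, -0.001]
wrist_force: [-0.8, 0.4, 6.2]
finger_gap: 0.0189
grip_force: 58.7
```

```bash
python3 -m pendant '[[-1,0,0,-0.02,0],[-1,0,0,-0.04,0],[-1,0,0,-0.04,0],[-1,0,0,-0.02,0],[-1,0,0,0,0]]' && python3 -m pendant '[[-1,0.0026,0.0562,0,0],[-1,0.0026,0.0562,0,0],[-1,0.0026,0.0562,0,0],[-1,0.0026,0.0562,0,0],[-1,0.0026,0.0562,0,0],[-1,0,0,0,0.17],[-1,0,0,0,0.17],[-1,0,0,0,0.17]]' && python3 -m pendant '[[-1,0,0,0,0],[-1,0,0,0,0]]'
python3 - <<'E'
from h import *
s=env.get_state();print(s["tcp_pos"],s["orientation"])
a=env.read_camera("wrist")[:,:,::-1];cv2.imwrite("pics/w3.png",a)
for l,z in[("hub",.065),("keyway",.065)]:
    print(l,[(np.round(r["centre"]).tolist(),round(r["score"],2),np.round(px2w("wrist",r["centre"],z),4).tolist()) for r in env.recognise("wrist",l)[:4]])
E
```

```text
clock: 6.25
tcp_pos: [0.5324, -0.4058, 0.1971]
orientation: [0.001, -0.126, 0.992, -0.001]
wrist_force: [0.6, -0.2, -0.9]
finger_gap: 0.0189
grip_force: 59.2
clock: 7.25
tcp_pos: [0.448, -0.1354, 0.1937]
orientation: [-0.001, 0.131, 0.991, 0.0]
wrist_force: [0.1, 0.7, -0.2]
finger_gap: 0.0188
grip_force: 59.4
clock: 7.5
tcp_pos: [0.4485, -0.136, 0.1944]
orientation: [-0.001, 0.127, 0.992, 0.0]
wrist_force: [0.8, -0.4, -1.4]
finger_gap: 0.0187
grip_force: 59.4
[ 0.44849932 -0.13598947  0.19441182] [-7.16094238e-04  1.27227509e-01  9.91873258e-01  2.95915301e-04]
hub [([312.0, 387.0], 0.62, [0.5776, -0.1749, 0.065])]
keyway [([310.0, 390.0], 0.76, [0.5803, -0.1772, 0.065])]
```

View pics/w3.png

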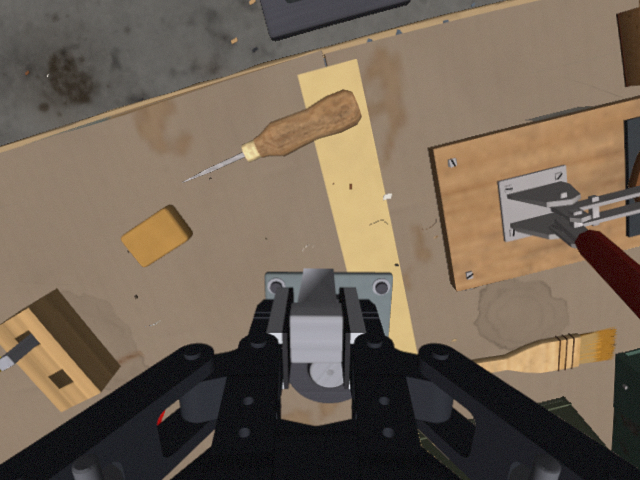

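The key at (318,320) hides the hub. The plate edge at row 272 is level, so the yaw is about right. I'll move past the hub to see it from above.

```bash
python3 -m pendant '[[-1,-0.05,0,0,0],[-1,-0.06,0,0,0],[-1,-0.05,0,0,0],[-1,0,0,0,0],[-1,0,0,0,0]]'
python3 - <<'E'
from h import *
s=env.get_state();print(s["tcp_pos"],s["orientation"])
a=env.read_camera("wrist")[:,:,::-1];cv2.imwrite("pics/w4.png",a)
cv2.imwrite("pics/c4.png",cv2.resize(a[20:340,200:440],None,fx=1.875,fy=1.875,interpolation=cv2.INTER_CUBIC))
E
```

```text
clock: 8.28
tcp_pos: [0.6029, -0.1767, 0.1944]
orientation: [-0.001, 0.128, 0.992, 0.0]
wrist_force: [0.2, 0.0, -1.1]
finger_gap: 0.0187
grip_force: 59.4
[ 0.60294029 -0.1766741   0.19443039] [-1.07224468e-03  1.28266307e-01  9.91739123e-01  3.42717579e-04]
```

View pics/c4.png

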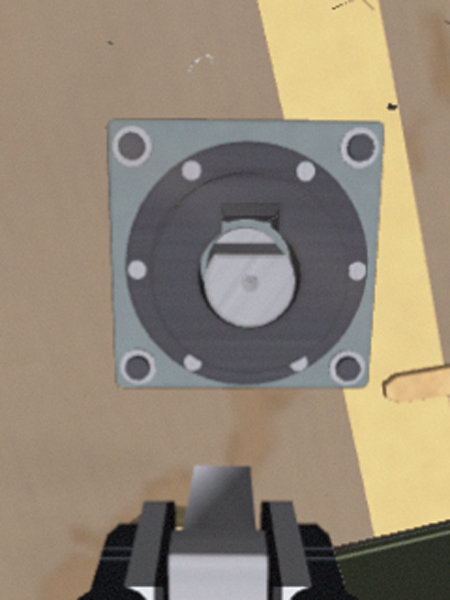

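```bash
python3 - <<'E'
from h import *
f=lambda x,y,z:px2w("wrist",(200+x/1.875,20+y/1.875),z)[:2]
pl=[f(107,121,.01),f(384,122,.01),f(370,387,.01),f(117,387,.01)]
e=(pl[3]+pl[2]-pl[0]-pl[1]);print("plate",np.linalg.norm(e)/2,np.linalg.norm(pl[1]-pl[0]),np.mean(pl,0),"yaw",np.degrees(np.arctan2(e[1],e[0])))
e/=np.linalg.norm(e);n=np.array([-e[1],e[0]]);c=np.mean(pl,0)
s=env.get_state();w,x,y,z=s["orientation"];print("tool yaw (key y)",np.degrees(np.arctan2(y*y-x*x,2*x*y))-90)
for k,v in dict(shaft=(250.5,281,.0675),slotL=(221,204,.065),slotR=(280,204,.065),flatL=(217,243,.0675),flatM=(250,243,.0675),flatM2=(250,254,.0675),bevel=(250,218,.059),flL=(127,270,.04),flR=(367,270,.04),flT=(247,140,.04),flB=(247,384,.04),tipL=(194,467,.1297),tipR=(249,467,.1297),headL=(168,557,.2017),headR=(268,557,.2017)).items():
    p=f(*v);print(k,np.round(p,4),np.round(((p-c)@e*1e3,(p-c)@n*1e3),1))
print("tcp",np.round(((s["tcp_pos"][:2]-c)@e*1e3,(s["tcp_pos"][:2]-c)@n*1e3),1))
E
```

```text
plate 0.11399467653395486 0.11412567231933497 [ 0.56333971 -0.15570366] yaw -14.649102820864046
tool yaw (key y) -14.750956784380449
shaft [ 0.5643 -0.156 ] [ 1.  -0.1]
slotL [ 0.536  -0.1594] [-25.5 -10.5]
slotR [ 0.5412 -0.1395] [-25.5  10.1]
flatL [ 0.5484 -0.1641] [-12.3 -11.9]
flatM [ 0.5513 -0.153 ] [-12.3  -0.4]
flatM2 [ 0.555  -0.1539] [-8.5 -0.3]
bevel [ 0.5436 -0.1506] [-20.4  -0.1]
flL [ 0.5517 -0.2015] [  0.3 -47.3]
flR [ 0.5757 -0.1104] [ 0.5 47. ]
flT [ 0.5168 -0.1442] [-48.   -0.6]
flB [ 0.6088 -0.1674] [46.9  0.2]
tipL [ 0.6032 -0.1855] [ 46.1 -18.8]
tipR [ 0.6072 -0.1701] [46.1 -2.8]
headL [ 0.5911 -0.185 ] [ 34.2 -21.3]
headR [ 0.5959 -0.1667] [34.3 -2.4]
tcp [ 43.3 -10.3]
```

```bash
python3 -m pendant '[[-1,0.03,0.005,0,0],[-1,0.036,0.0057,0,0],[-1,0,0,0.03,0],[-1,0,0,0.028,0],[-1,0,0,0,0],[-1,0,0,0,0]]'
python3 - <<'E'
from h import *
s=env.get_state();print(s["tcp_pos"],s["orientation"])
a=env.read_camera("wrist")[:,:,::-1];cv2.imwrite("pics/w5.png",a)
cv2.imwrite("pics/c5.png",cv2.resize(a[240:440,220:420],None,fx=3,fy=3,interpolation=cv2.INTER_CUBIC))
E
```

```text
clock: 9.07
tcp_pos: [0.5426, -0.1499, 0.1388]
orientation: [0.001, 0.129, 0.992, -0.0]
wrist_force: [-0.0, -0.4, -1.5]
finger_gap: 0.0189
grip_force: 59.4
[ 0.54259467 -0.14985368  0.13877001] [ 7.58964153e-04  1.28542920e-01  9.91703641e-01 -1.70915828e-04]
```

View pics/c5.png

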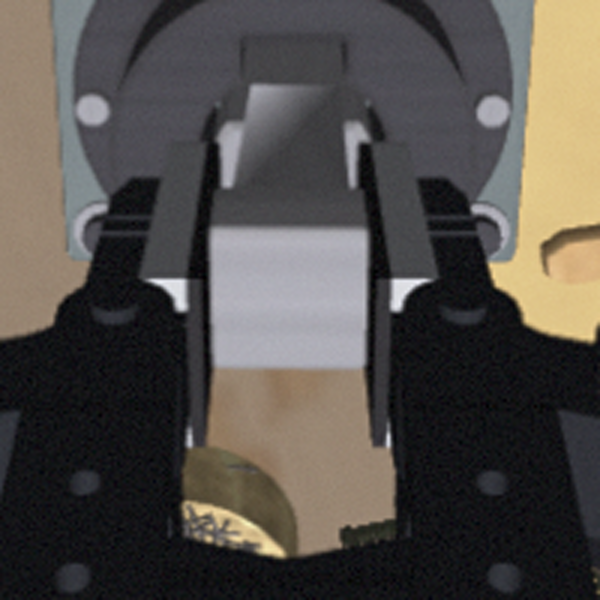

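The tip (columns 248–342, row 84) is centred over the keyway mouth (columns 243–345, bevel from row 38). I'll lower it in steps.

```bash
python3 -m pendant '[[-1,0,0,0.005,0],[-1,0,0,0.005,0],[-1,0,0,0.003,0],[-1,0,0,0,0]]'; python3 -m pendant '[[-1,0,0,0.003,0],[-1,0,0,0.003,0],[-1,0,0,0,0]]'
```

```text
clock: 9.62
tcp_pos: [0.5424, -0.1497, 0.1238]
orientation: [-0.0, 0.129, 0.992, 0.0]
wrist_force: [-0.2, 0.2, -2.0]
finger_gap: 0.019
grip_force: 59.4
clock: 10.0
tcp_pos: [0.5424, -0.1497, 0.1179]
orientation: [-0.0, 0.129, 0.992, 0.0]
wrist_force: [-0.1, 0.2, -0.7]
finger_gap: 0.0188
grip_force: 59.4
```

```bash
python3 -m pendant '[[-1,0,0,0.002,0],[-1,0,0,0.002,0],[-1,0,0,0,0]]'; python3 -m pendant '[[-1,0,0,0.002,0],[-1,0,0,0.002,0],[-1,0,0,0,0]]'|grep -E "pos|wrist"
```

```text
clock: 10.38
tcp_pos: [0.5425, -0.1497, 0.1141]
orientation: [-0.0, 0.129, 0.992, 0.0]
wrist_force: [0.5, 1.0, -1.4]
finger_gap: 0.0189
grip_force: 59.4
tcp_pos: [0.5427, -0.1498, 0.1101]
wrist_force: [0.3, 0.1, -1.2]
```

```bash
for i in 1; do python3 -m pendant '[[-1,0,0,0.002,0],[-1,0,0,0.001,0],[-1,0,0,0,0]]'|grep -E "pos|wrist"; done; python3 -m pendant '[[-1,0,0,0.002,0],[-1,0,0,0.001,0],[-1,0,0,0,0]]'|grep -E "pos|wrist"
```

```text
tcp_pos: [0.5429, -0.1499, 0.1073]
wrist_force: [1.3, 0.1, -2.0]
tcp_pos: [0.5431, -0.15, 0.1044]
wrist_force: [2.4, 0.2, -0.4]
```

```bash
python3 -m pendant '[[-1,0,0,0.002,0],[-1,0,0,0,0]]'|grep -E "pos|wrist"; python3 -m pendant '[[-1,0,0,0.002,0],[-1,0,0,0,0]]'|grep -E "pos|wrist"
```

```text
tcp_pos: [0.5431, -0.15, 0.1024]
wrist_force: [3.3, -0.5, -1.0]
tcp_pos: [0.5432, -0.15, 0.1005]
wrist_force: [4.6, -1.0, -0.2]
```

```bash
python3 -m pendant '[[-1,-0.0012,0,0,0],[-1,0,0,0,0]]'|grep -E "pos|wrist"; python3 -m pendant '[[-1,0,0,0.002,0],[-1,0,0,0,0]]'|grep -E "pos|wrist"
```

```text
tcp_pos: [0.5436, -0.1501, 0.1002]
wrist_force: [3.5, -0.2, 1.7]
tcp_pos: [0.5438, -0.15, 0.098]
wrist_force: [3.5, -1.2, 0.8]
```

```bash
python3 -m pendant '[[-1,0,0,0.002,0],[-1,0,0,0,0]]'|grep -E "pos|wrist"; python3 -m pendant '[[-1,-0.0003,0,0.002,0],[-1,0,0,0,0]]'|grep -E "pos|wrist"
```

```text
tcp_pos: [0.544, -0.1501, 0.0962]
wrist_force: [5.2, -1.8, 0.0]
tcp_pos: [0.5442, -0.1502, 0.0942]
wrist_force: [3.9, -1.7, -0.3]
```

```bash
python3 -m pendant '[[-1,-0.001,0,0,0],[-1,0,0,0,0]]'|grep -E "pos|wrist"; python3 -m pendant '[[-1,0,0,0.0015,0],[-1,0,0,0,0]]'|grep -E "pos|wrist|gap"
```

```text
tcp_pos: [0.5445, -0.1503, 0.094]
wrist_force: [2.9, -1.3, 0.1]
tcp_pos: [0.5447, -0.1502, 0.0924]
wrist_force: [2.5, -0.8, -0.6]
finger_gap: 0.019
```

```bash
python3 -m pendant '[[-1,-0.0005,0,0.001,0],[-1,0,0,0,0]]'|grep -E "pos|wrist"; python3 -m pendant '[[-1,0,0,0.001,0],[-1,0,0,0,0]]'|grep -E "pos|wrist|ori"
```

```text
tcp_pos: [0.545, -0.1503, 0.0914]
wrist_force: [1.5, -0.4, -0.8]
tcp_pos: [0.5452, -0.1504, 0.0906]
orientation: [-0.0, 0.129, 0.992, 0.0]
wrist_force: [0.6, 0.1, 0.1]
```

```bash
python3 -m pendant '[[-1,0,0,0.001,0],[-1,0,0,0,0]]'|grep -E "pos|wrist|ori"; python3 -m pendant '[[-0.3,0,0,0,0],[-0.3,0,0,0,0],[-0.3,0,0,0,0],[-0.3,0,0,-0.015,0],[-0.3,0,0,-0.025,0],[-1,-0.003,0,0,0],[-1,0,0,0,0],[-1,0,0,0,0]]'
python3 - <<'E'
from h import *
a=env.read_camera("wrist")[:,:,::-1]
cv2.imwrite("pics/c6.png",cv2.resize(a[200:440,200:440],None,fx=2.5,fy=2.5,interpolation=cv2.INTER_CUBIC))
E
```

```text
tcp_pos: [0.5452, -0.1504, 0.0899]
orientation: [-0.0, 0.129, 0.992, 0.0]
wrist_force: [-1.3, 0.5, 3.2]
clock: 15.25
tcp_pos: [0.5479, -0.1511, 0.129]
orientation: [-0.001, 0.129, 0.992, 0.0]
wrist_force: [-0.1, 0.1, -0.4]
finger_gap: -0.0001
grip_force: 0.0
```

View pics/c6.png

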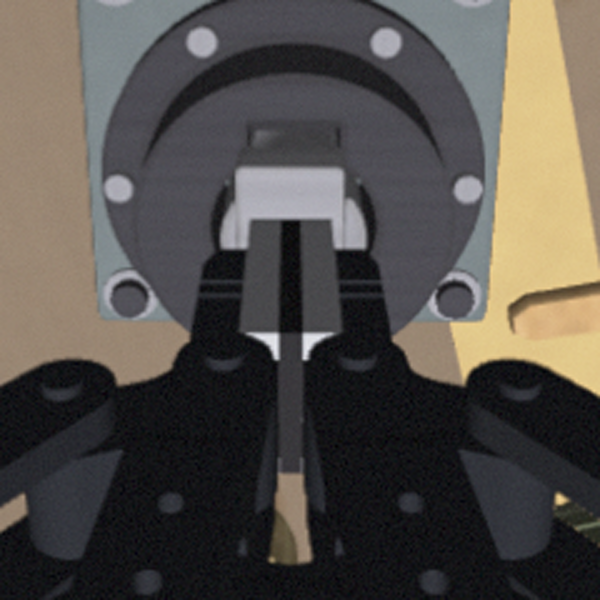

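The key stands square in the keyway, with its head at (290,190) under the shut fingers. Now I'll press it down.

```bash
python3 -m pendant '[[-1,0,0,0.007,0],[-1,0,0,0.005,0],[-1,0,0,0,0]]'|grep -E "pos|wrist"; python3 -m pendant '[[-1,0,0,0.001,0],[-1,0,0,0.001,0],[-1,0,0,0,0]]'|grep -E "pos|wrist"
```

```text
tcp_pos: [0.5478, -0.151, 0.1168]
wrist_force: [0.3, 0.2, 0.2]
tcp_pos: [0.5485, -0.1513, 0.1158]
wrist_force: [-1.1, 0.2, 0.0]
```

```bash
python3 -m pendant '[[-1,0,0,0.001,0],[-1,0,0,0,0]]'|grep -E "pos|wrist"; python3 -m pendant '[[-1,0,0,0.0005,0],[-1,0,0,0,0]]'|grep -E "pos|wrist"
```

```text
tcp_pos: [0.5484, -0.1513, 0.1148]
wrist_force: [0.2, 0.2, -0.2]
tcp_pos: [0.5485, -0.1513, 0.1145]
wrist_force: [0.2, -0.7, 2.3]
```

```bash
python3 -m pendant '[[-1,0,0,0.0005,0],[-1,0,0,0,0]]'|grep -E "pos|wrist"; python3 -m pendant '[[-1,0,0,0.0005,0],[-1,0,0,0,0]]'|grep -E "pos|wrist"
```

```text
tcp_pos: [0.5485, -0.1513, 0.1143]
wrist_force: [-1.4, 0.2, 5.5]
tcp_pos: [0.5485, -0.1513, 0.1141]
wrist_force: [-1.5, 1.4, 7.3]
```

```bash
python3 -m pendant '[[-1,0,0,0.0005,0],[-1,0,0,0,0]]'|grep -E "pos|wrist"; python3 -m pendant '[[-1,0,0,0.0005,0],[-1,0,0,0,0]]'|grep -E "pos|wrist"
```

```text
tcp_pos: [0.5485, -0.1513, 0.1139]
wrist_force: [-3.2, 0.3, 9.0]
tcp_pos: [0.5485, -0.1513, 0.1137]
wrist_force: [-3.9, 1.1, 11.2]
```

```bash
python3 -m pendant '[[-1,0.0005,0,0.0005,0],[-1,0,0,0,0]]'|grep -E "pos|wrist"; python3 -m pendant '[[-1,0,0,0.0005,0],[-1,0,0,0,0],[-1,0,0,0,0]]'|grep -E "pos|wrist"
```

```text
tcp_pos: [0.5485, -0.1513, 0.1136]
wrist_force: [-3.0, 2.2, 12.4]
tcp_pos: [0.5485, -0.1513, 0.1134]
wrist_force: [-3.9, 2.2, 14.0]
```

```bash
python3 -m pendant '[[-1,0,0,0.0005,0],[-1,0,0,0,0]]'|grep -E "pos|wrist"; python3 -m pendant '[[-1,0,0,0.0005,0],[-1,0,0,0,0],[-1,0,0,0,0]]'|grep -E "pos|wrist"
```

```text
tcp_pos: [0.5485, -0.1513, 0.1132]
wrist_force: [-4.2, 2.3, 17.1]
tcp_pos: [0.5486, -0.1513, 0.113]
wrist_force: [-4.4, 2.4, 18.6]
```

```bash
python3 -m pendant '[[-1,0,0,-0.01,0],[-1,0,0,-0.04,0],[-1,0,0,-0.03,0],[-1,0,0,0,0],[-1,0,0,0,0]]'
python3 - <<'E'
from h import *
a=env.read_camera("wrist")[:,:,::-1];b=env.read_camera("scene")[:,:,::-1]
cv2.imwrite("pics/c7.png",cv2.hconcat([cv2.resize(a[180:380,200:400],(400,400)),cv2.resize(b[180:330,240:400],(400,400))]))
E
```

```text
clock: 19.42
tcp_pos: [0.5476, -0.1511, 0.1895]
orientation: [-0.0, 0.129, 0.992, 0.0]
wrist_force: [-0.3, 1.2, -0.5]
finger_gap: 0.0
grip_force: 0.0
```

View pics/c7.png

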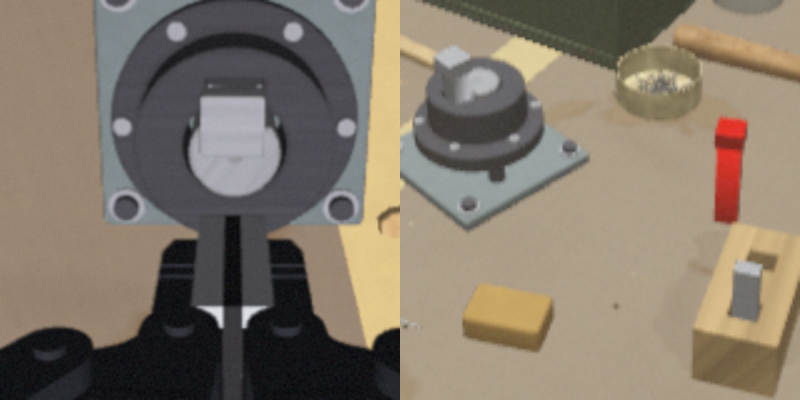

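The key is seated upright and square in the keyway, with its head at (232,125) in the left crop. The spare is still standing in the rack, at (745,290) in the right crop.

```bash
python3 -c "
from workcell import env
print(env.hand_in())"
```

```text
the job is handed in; nothing more can be done
None
```

The taper key is wedged upright in the keyway, flat face to the shaft, with a last downward push of about 18.6 N; the spare still stands in the rack, and the job was handed in at about 19.5 s (no verdict was returned).

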